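# Push the chopping board out over the steamer tier

## Task

With the fingertips, push the thin wooden chopping board along the white tiled ledge until its plain end (the one without the hanging hole) sticks out 4 cm past the ledge's end, straight out and in line with the middle of the aluminium steamer tier standing below, ready for vegetables to be swept into it. Only push it, gently, without pinching or lifting it, and leave everything else standing where it is.

Things in the scene. Friction and masses are not known exactly. Their poses are not given: they have to be found in the camera images.
- ledge: fixed white tiled ledge, 490 mm deep, 830 mm long, flat top 130 mm above the worktop. Origin at the foot of its left end; x runs from its front face (-180 mm) to its back (310 mm), y along its length (-830 to 0 mm), z up. The end edge past which the board must stick out is the line y=0 at z=130 mm; beyond it (y above 0) is open air. It may stand a few degrees askew
- board: loose flat rectangular brown wooden chopping board, 120 mm wide (its x) by 220 mm long (its y) by 8 mm thick, about 0.2 kg (varies), square corners, lying flat on the ledge and sliding with plain friction. Origin at the centre of its underside; +y points to its plain end, -y to the end with a 17 mm hanging hole, z up
- board_plain_end (a point): middle of the top edge of the board's plain end (110 mm from the board's centre along its +y, at its upper face, 8 mm above its underside)
- board_hole_end (a point): middle of the top edge of the board's other end, with the hanging hole (hole centre 22 mm from this end)
- tier: loose perforated aluminium steamer tier, an open round pan standing on the lower worktop just past the ledge's end: rim radius 112 mm, 103 mm high (27 mm lower than the ledge's top), two loop handles reaching to 138 mm either way along its x. Origin at the centre of its underside; its axes are parallel to the ledge's. The wall gap to the ledge's end is 7 to 18 mm
- canister: loose stainless canister, radius 47 mm, 160 mm high to its press button, on the ledge behind; origin at the centre of its underside
- cups: loose stack of green plastic nesting cups, radius 40 mm, 118 mm high, on the ledge behind; origin at the centre of its underside
- mortar: loose white ceramic mortar, radius 56 mm, 90 mm high, on the ledge beyond the board's hole end; origin at the centre of its underside
- pestle: loose wooden pestle 149 mm long leaning in the mortar, its handle reaching about 80 mm to the back of the mortar's centre and 135 mm above the ledge; origin at the tip of its head, z along it to its handle
- jar: loose red jar with yellow cap, radius 36 mm, 95 mm high, on the lower worktop beyond the tier; origin at the centre of its underside
- glass: loose green tea glass, rim radius 29 mm, 85 mm high, near the front of the ledge beyond the board's hole end; origin at the centre of its underside

How it is judged:
By the outcome, as a careful person would: the job done as asked, in the order asked, and still so for the second after the job is handed in, with the robot touching nothing.
It also fails if it takes over 72 s, if anything falls off the work surface, if the arm or the gripper's body presses on something with over 40 N, if the wrist force passes 120 N, or if a joint passes its speed limit or range.

## Robot

A 7-joint arm with a two-finger parallel gripper is mounted at the origin on the work surface. World frame = base frame: x ahead of the robot, y to its left, z up, the work surface at z = 0. Lengths are in m, angles in rad, forces in N, time in s.
With the tool pointing down it reaches from about 0.425 to 0.975 m from the base axis. Payload 16.7 kg.
Tool frame: the origin (TCP) lies midway between the tips of the shut fingers; the grasp point (between the pads) lies 19 mm behind it; z points along the fingers, y is the line along which they close (so a half turn about z gives the same grasp; the last joint's range is limited). The gripper opens to 85 mm and grips with 20 to 120 N. Pads are 22 mm wide; open, the fingers measure 114 mm over their backs; the gripper's body (76 mm by 85 mm) begins 54 mm behind the grasp point. The pads swing forward as they close: fully open they stand 13 mm farther back than shut.
Start: joints at [-0.149, 0.426, 0.074, 1.606, -0.034, 1.111, -0.067], TCP at [0.675, -0, 0.231] pointing down, gripper open.
Joint ranges: [-2.85, 2.85], [-0.5, 2.14], [-1.23, 1.37], [0.21, 2.46], [-1.02, 4.16], [0.16, 2.05], [-2.73, 2.73]. Speed limits (rad/s): [1.89, 1.89, 2.39, 2.39, 3.01, 3.01, 3.01].

## Interface

Orientations are given as a rotation vector (axis times angle).
In Python, from plant import manip gives the robot as it stands.
- The arm moves only by the tool apply_moves, never from a script. Its argument "plan" is one flat list of numbers, 7 for each row, row after row: the finger opening in mm, from 0 to 85.4, then the shift along the tool's x, y, z in units of 30 mm (1.0 is 30 mm), then the turn, a rotation vector about the tool's x, y, z in degrees. In form: [fingers, x, y, z, ax, ay, az, fingers, x, y, z, ax, ay, az, ...]. A call has 1 to 8 rows; each row shifts and turns the commanded pose from where the row before left it, along the tool's axes as they then stand; what a row does not reach is not made up. A row lasts 1/8 s, in which the tool goes at most 62.5 mm and 10.7 degrees, less where a joint would pass 70% of its speed; a pose out of reach is approached as far as the arm can. A call is refused whole if a number of a shift passes 1 or a number of a turn 10.7, either way. A call with a gripper value outside its range is refused whole. The fingers move at their own pace and stop on an object; "force" is the grip in N (left out, the last holds). Time passes only in rows, so rows that do not move let the fingers close. It gives the time, the measured TCP pose, the force, the opening and the grip force at its end, in the units of the state.
- manip.get_obs(): the state, without advancing time (a new reading comes with each control period).
- manip.camera(name): name is "scene" or "side" or "wrist"; returns the picture (420x560x3 uint8, red, green, blue); there is no depth.
- manip.camera_params(name): a dict with "camera_matrix" (3x3 intrinsics, pixels), "rvec" (rotation vector, rad) and "tvec" (3), from world to camera coordinates, as OpenCV has them. Camera axes: x right, y down, z forward; pixel columns grow to the right and rows downward; lengths in m; the calibration is good to about 2 mm. A picture is of the moment at which its call begins: read the wrist's pose just before it. camera_params takes no time and is no camera call; for the wrist camera it gives the pose at the moment of the call.
- manip.finish_job(): hands the job in; it is judged then, once.
The state is a dict: "time": time; "joints": joint angles; "joint_velocities": joint speeds; "tau": joint torques, N m; "position": TCP position; "tool_rot": TCP orientation; "contact_force": force on the tool from outside, world axes, zero at the start; "moment": the same for the moment, N m; "opening": finger opening in m; "grip_force": force on a finger pad.
Only numpy, scipy, OpenCV 4.12 (cv2) and the standard library are available. Lean on these libraries where they do the work, as an engineer would, in place of code of your own. Each camera call takes 0.05 s, during which the arm holds its last target. There are 200 camera calls.

## Working session

There is one attempt and no reset: what is moved stays moved. The work goes in short steps, Python scripts to look and compute and a tool call to move; the robot and the scene stay as the last step left them, time stands still between calls to the robot, and variables do not carry over. Pictures are saved under pics/ and viewed, at most 10 in all, crops included, and the job is handed in when it is done.

Besides the shell and the picture viewer there is one more tool, called as name(argument=value, ...) on one line, values as JSON. apply_moves: Moves the arm, as the interface text tells. Its arguments: {"type":"object","properties":{"plan":{"type":"array","items":{"type":"number"}},"force":{"type":"number"}},"required":["plan"]}

```bash
mkdir -p pics; ls; cat > h.py <<'E'
import numpy as np,cv2
from plant import manip
def snap(n,f):
    p=manip.camera_params(n); im=manip.camera(n); cv2.imwrite(f,cv2.cvtColor(im,cv2.COLOR_RGB2BGR)); return im,p
def ray(p,uv,z):
    K=np.array(p["camera_matrix"]);R=cv2.Rodrigues(np.array(p["rvec"],float))[0];t=np.array(p["tvec"],float).ravel()
    c=-R.T@t; uv=np.atleast_2d(uv).astype(float)
    d=(R.T@np.linalg.inv(K)@np.c_[uv,np.ones(len(uv))].T).T
    return c+d*((z-c[2])/d[:,2])[:,None]
def proj(p,X):
    return cv2.projectPoints(np.atleast_2d(X).astype(float),np.array(p["rvec"],float),np.array(p["tvec"],float),np.array(p["camera_matrix"]),None)[0][:,0]
E
python3 - <<'E'
from h import *
a=[snap(n,f"pics/{n}0.png") for n in("scene","side","wrist")]
o=manip.get_obs();print(o["position"],o["tool_rot"],o["time"])
for im,p in a:
    R=cv2.Rodrigues(np.array(p["rvec"],float))[0];print(-R.T@np.array(p["tvec"],float).ravel())
E
```

```text
pics
[ 6.74687201e-01 -2.17552832e-05  2.30759309e-01] [-2.22103496e+00 -2.22089435e+00  1.17800474e-03] 0.15
[ 1.30709647 -0.45378104  0.99684471]
[ 0.30954299 -1.09259825  1.38842838]
[0.67411631 0.06640261 0.37277863]
```

View pics/scene0.png

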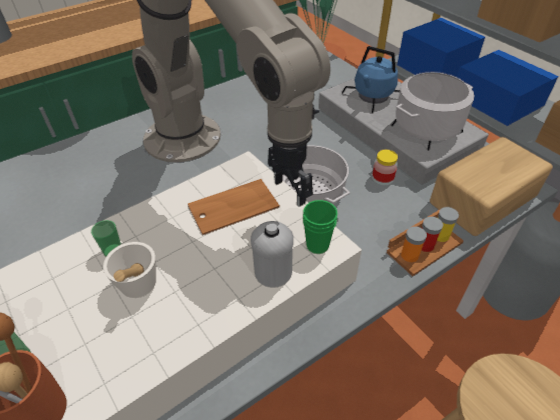

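View pics/side0.png

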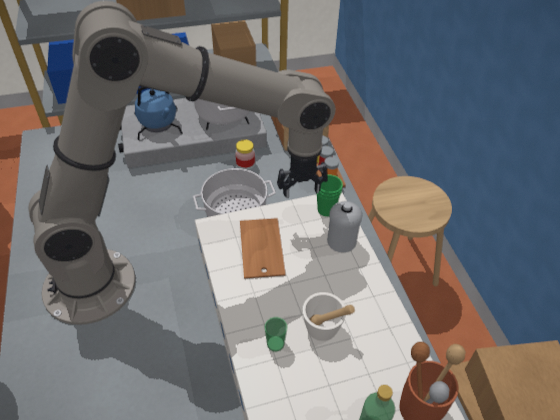

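View pics/wrist0.png

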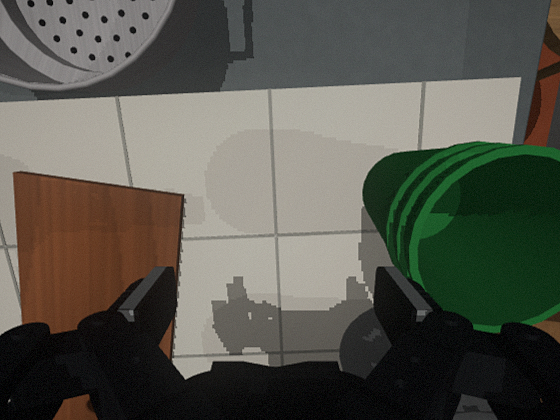

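The scene and side views show the brown board (side: corners about (240,222), (278,219), (285,273), (243,277), hole at the near end), the tier at about (235,195) beyond the ledge end, and the canister and cups behind it. The wrist view shows the ledge end edge from (0,102) to (520,77) and the board's right-hand plain corner at (184,194).

```bash
cat >> h.py <<'E'
def board(im,p,z=.138):
    h=cv2.cvtColor(im,cv2.COLOR_RGB2HSV)
    m=cv2.inRange(h,(5,90,50),(18,255,235))
    cs=cv2.findContours(m,cv2.RETR_EXTERNAL,cv2.CHAIN_APPROX_NONE)[0]
    out=[]
    for c in cs:
        if cv2.contourArea(c)<600: continue
        X=ray(p,c[:,0,:],z)[:,:2]
        r=cv2.minAreaRect((X*1000).astype(np.float32))
        out.append((np.round(cv2.boxPoints(r),1).tolist(),r))
    return out
E
python3 - <<'E'
from h import *
for n in("scene","side"):
    im=cv2.cvtColor(cv2.imread(f"pics/{n}0.png"),cv2.COLOR_BGR2RGB);p=manip.camera_params(n)
    for b,r in board(im,p):
        if 400<r[0][0]<900 and -400<r[0][1]<200 and min(r[1])<160: print(n,b,r)
p=manip.camera_params("wrist")
print(ray(p,[[0,102],[270,90],[520,77]],.13)); print(ray(p,[[14,172],[184,194]],.138))
s=cv2.imread("pics/side0.png")[150:290,180:360]; cv2.imwrite("pics/c1.png",cv2.resize(s,None,fx=4.2,fy=4.2,interpolation=2))
s=cv2.imread("pics/scene0.png")[135:275,170:360]; cv2.imwrite("pics/c2.png",cv2.resize(s,None,fx=4.2,fy=4.2,interpolation=2))
E
```

```text
scene [[457.8999938964844, -183.1999969482422], [580.5, -201.1999969482422], [612.5, 16.399999618530273], [489.79998779296875, 34.400001525878906]] ((535.19287109375, -83.40180206298828), (219.91024780273438, 123.94610595703125), 81.65050506591797)
side [[456.0, -185.60000610351562], [572.0, -202.5], [604.0, 15.899999618530273], [487.8999938964844, 32.900001525878906]] ((529.9816284179688, -84.82359313964844), (220.7911376953125, 117.2862777709961), 81.67928314208984)
[[0.48356228 0.08211516 0.13      ]
 [0.6710763  0.08983129 0.13      ]
 [0.84170892 0.09806295 0.13      ]]
[[0.48943552 0.03457071 0.138     ]
 [0.60877333 0.01858662 0.138     ]]
```

View pics/c1.png

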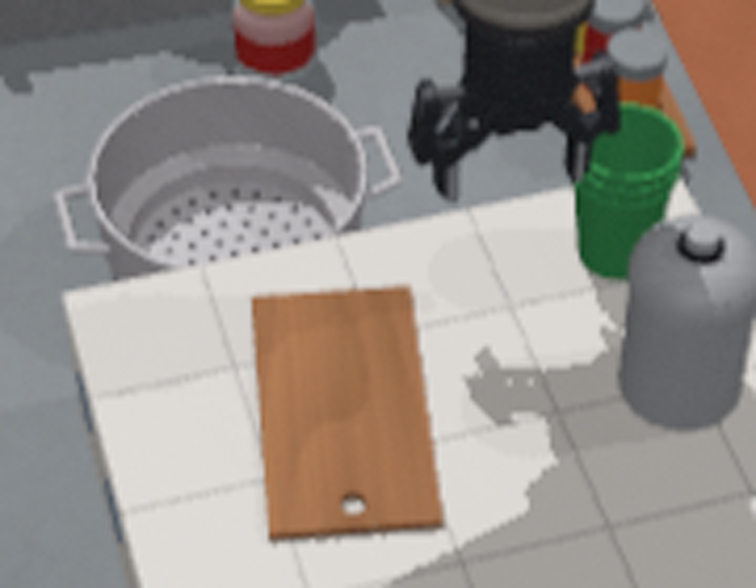

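The crop shows the board clear on all sides, with its hole at (353,503). The tier rim's outer edge runs through (90,185), (225,77) and (366,175). Its handles' outer ends are at (63,224) and (392,153).

```bash
python3 - <<'E'
from h import *
from scipy.optimize import least_squares
p=manip.camera_params("side")
c=np.array([(90,185),(97,155),(120,118),(160,90),(225,77),(290,84),(330,105),(355,140),(366,175),(358,210)])/4.2+[180,150]
X=ray(p,c,.103)[:,:2]
f=least_squares(lambda q:np.hypot(*(X-q[:2]).T)-q[2],[.55,.2,.11]);print("free",f.x,abs(f.fun).max())
f=least_squares(lambda q:np.hypot(*(X-q[:2]).T)-.112,[.55,.2]);print("fix",f.x,abs(f.fun).max())
H=ray(p,np.array([(63,224),(392,153)])/4.2+[180,150],.095);print(H,H.mean(0))
print("ledge corner",ray(p,np.array([[65,293]])/4.2+[180,150],.13))
th=np.deg2rad(2.55);ex=np.array([np.cos(th),np.sin(th)]);ey=np.array([-ex[1],ex[0]])
L=np.array([.6711,.0900])
print("tier rel: y past edge",(f.x-L)@ey)
C=np.array([.532,-.084])
s=f.x-((f.x-L)@ey)*ey
print("edge pt",s,"goal plain end",s+.04*ey,"goal centre",s-.07*ey,"hole end",s-.18*ey)
im=cv2.cvtColor(cv2.imread("pics/side0.png"),cv2.COLOR_BGR2RGB)
# other things (side), rough ground contacts
for n,uv in dict(glass=(276,348),mortar=(322,335),canister=(345,248)).items(): print(n,ray(p,[uv],.13))
E
```

```text
free [0.5044275  0.20346725 0.11073968] 0.0037845796280628063
fix [0.50394628 0.20216192] 0.004439155436593789
[[0.36646294 0.1825664  0.095     ]
 [0.63861652 0.19937693 0.095     ]] [0.50253973 0.19097167 0.095     ]
ledge corner [[0.35582345 0.07639379 0.13      ]]
tier rel: y past edge 0.11948772567875106
edge pt [0.50926243 0.08279251] goal plain end [0.50748278 0.12275291] goal centre [0.51237682 0.01286183] hole end [ 0.51727085 -0.09702925]
glass [[ 0.49159453 -0.41874562  0.13      ]]
mortar [[ 0.61871286 -0.41095763  0.13      ]]
canister [[ 0.77513783 -0.14414912  0.13      ]]
```

View pics/c2.png

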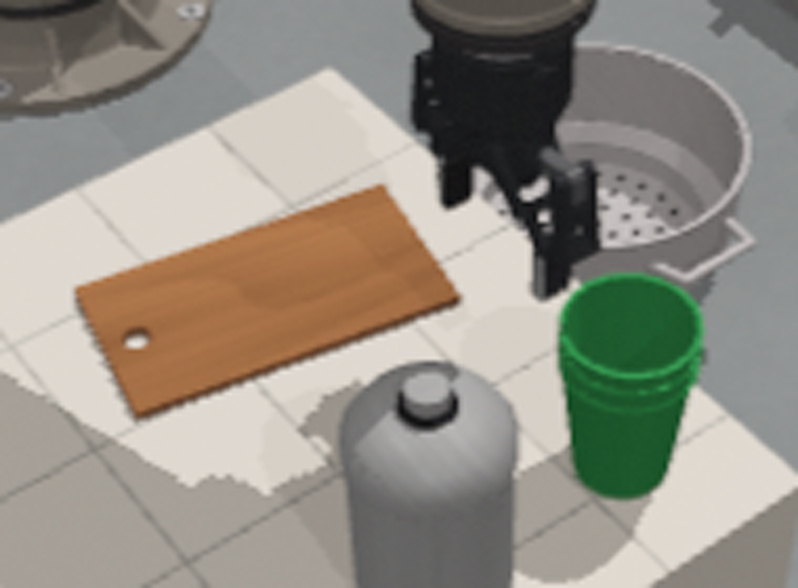

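The second crop agrees: no obstacle between the board and the cups or canister. Plan:
1. With shut fingers, nudge the board's back side near the plain end. This turns it about 11° and shifts it about 15 mm.
2. Then push squarely from the hole end with both fingertips.

apply_moves(plan=[0, -0.45, -0.75, 0, 0, 0, 0, 0, -0.45, -0.75, 0, 0, 0, 0, 0, 0, 0, 0.9, 0, 0, 0, 0, 0, 0, 0.9, 0, 0, 0, 0, 0, 0, 0.9, 0, 0, 0, 0, 0, 0, 0, 0, 0, 0, 0, 0, 0, 0, 0, 0, 0], force=30)

```text
time: 1.02
position: [0.6304, -0.027, 0.1512]
tool_rot: [2.221, 2.221, 0.001]
contact_force: [-0.0, 0.3, 0.4]
opening: 0.0003
grip_force: 0.0
```

```bash
python3 - <<'E'
from h import *
im,p=snap("wrist","pics/w1.png")
s,ps=snap("side","pics/s1.png")
print(manip.get_obs()["position"],manip.get_obs()["opening"])
E
```

```text
[ 0.63061699 -0.02704387  0.15158666] 0.0002028914573558932
```

View pics/w1.png

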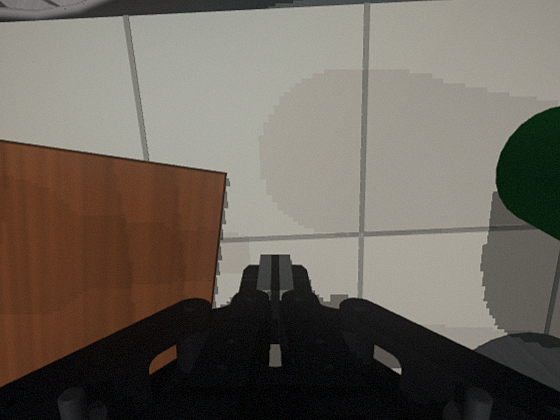

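The shut fingers at (277,270) stand beside the board, whose edge is at (217,270). I'll descend and nudge.

apply_moves(plan=[0, 0, 0, 0.3, 0, 0, 0, 0, 0, 0, 0.3, 0, 0, 0, 0, 0, -0.2, 0, 0, 0, 0, 0, 0, -0.2, 0, 0, 0, 0, 0, 0, -0.15, 0, 0, 0, 0, 0, 0, -0.1, 0, 0, 0, 0, 0, 0, -0.1, 0, 0, 0, 0, 0, 0, 0, 0, 0, 0, 0])

```text
time: 2.12
position: [0.6074, -0.027, 0.1324]
tool_rot: [2.221, 2.221, 0.0]
contact_force: [0.7, -0.3, -0.2]
opening: 0.0001
grip_force: 0.0
```

```bash
cat > m.py <<'E'
from h import *
import sys
n=sys.argv[1]
th=np.deg2rad(2.55);ex=np.array([np.cos(th),np.sin(th)]);ey=np.array([-ex[1],ex[0]]);S=np.array([.5093,.0828])
o=manip.get_obs();print("tcp",np.round(o["position"],4),np.round(o["contact_force"],1))
for v in sys.argv[2:]:
    im,p=snap(v,f"pics/{v}_{n}.png")
    for b,r in board(im,p):
        if 400<r[0][0]<700 and -300<r[0][1]<200 and 80<min(r[1])<160:
            b=np.array(b)/1000; b=b[np.argsort(b[:,1])]; d=b[2:].mean(0)-b[:2].mean(0); c=b.mean(0)
            print(v,"size",np.round(r[1]),"yaw vs ledge deg",round(np.degrees(np.arctan2(d@ex*-1,d@ey)),2),"centre lat mm",round((c-S)@ex*1e3,1),"centre y mm",round((c-S)@ey*1e3,1), "world",np.round(c,4))
E
python3 m.py a side scene
```

```text
tcp [ 0.6074 -0.027   0.1324] [ 0.7 -0.3 -0.2]
side size [224. 118.] yaw vs ledge deg -10.71 centre lat mm 13.2 centre y mm -167.0 world [ 0.5299 -0.0834]
scene size [187. 124.] yaw vs ledge deg -10.77 centre lat mm 15.0 centre y mm -183.3 world [ 0.5325 -0.0996]
```

apply_moves(plan=[0, 0, -0.1, 0, 0, 0, 0, 0, 0.02, -0.1, 0, 0, 0, 0, 0, 0.02, -0.1, 0, 0, 0, 0, 0, 0.02, -0.1, 0, 0, 0, 0, 0, 0.02, -0.1, 0, 0, 0, 0, 0, 0.02, -0.1, 0, 0, 0, 0, 0, 0, 0, 0, 0, 0, 0])

```text
time: 3.1
position: [0.5892, -0.024, 0.1323]
tool_rot: [-2.221, -2.221, 0.0]
contact_force: [0.4, 0.0, 0.4]
opening: 0.0
grip_force: 0.0
```

```bash
python3 m.py b side
```

```text
tcp [ 0.5892 -0.024   0.1323] [0.4 0.  0.4]
side size [221. 118.] yaw vs ledge deg -4.8 centre lat mm 1.3 centre y mm -171.7 world [ 0.5183 -0.0887]
```

Lateral is nearly right and 4.8° of turn remains. A square two-finger push at the hole end will take that out, because the back corner gets touched first. Moving behind the hole end.

apply_moves(plan=[0, 0, 0.35, 0, 0, 0, 0, 0, 0, 0, -1, 0, 0, 0, 0, 0, 0, -1, 0, 0, 0, 85, -1, -0.4, 0, 0, 0, 0, 85, -1, -0.4, 0, 0, 0, 0, 85, -1, -0.4, 0, 0, 0, 0, 85, -1, -0.4, 0, 0, 0, 0, 85, -1, -0.4, 0, 0, 0, 0])

```text
time: 4.15
position: [0.5402, -0.1752, 0.1924]
tool_rot: [2.221, 2.221, 0.0]
contact_force: [0.6, -0.2, 0.8]
opening: 0.0847
grip_force: 0.0
```

apply_moves(plan=[85, -1, -0.4, 0, 0, 0, 0, 85, -1, -0.4, 0, 0, 0, 0, 85, 0, 0, 0, 0, 0, -2.55, 85, 0, 0, 0.9, 0, 0, 0, 85, 0, 0, 0, 0, 0, 0, 85, 0, 0, 0, 0, 0, 0])

```text
time: 4.9
position: [0.5165, -0.2342, 0.1659]
tool_rot: [2.171, 2.27, -0.0]
contact_force: [0.1, -0.3, 0.5]
opening: 0.085
grip_force: 0.0
```

```bash
python3 m.py c side scene wrist; python3 - <<'E'
import cv2,numpy as np
a=cv2.imread("pics/wrist_c.png");b=cv2.imread("pics/scene_c.png")[150:290,130:360]
cv2.imwrite("pics/m1.png",np.hstack([cv2.resize(a,(400,300)),cv2.resize(b,(400,300))]))
from h import *
p=manip.camera_params("wrist");print(manip.get_obs()["opening"])
E
```

```text
tcp [ 0.5165 -0.2342  0.1659] [ 0.1 -0.3  0.5]
scene size [220. 124.] yaw vs ledge deg -4.79 centre lat mm 6.2 centre y mm -170.2 world [ 0.5231 -0.0869]
wrist size [ 89. 120.] yaw vs ledge deg -4.8 centre lat mm -3.4 centre y mm -235.3 world [ 0.5163 -0.1524]
0.08508381026041248
```

View pics/m1.png

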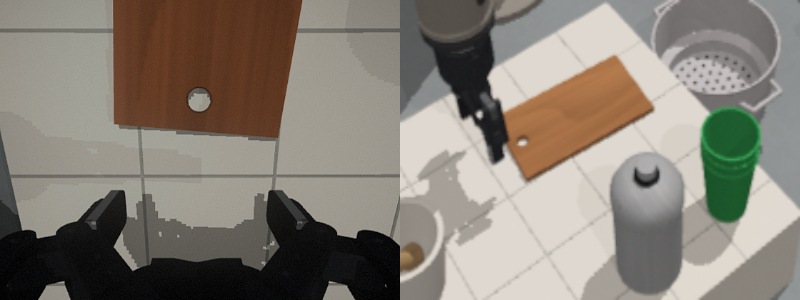

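Wrist view: hole end is square ahead of the open fingers, with its right corner nearest at (278,138) in the half-size picture. I'll descend and push.

apply_moves(plan=[85, 0, 0, 0.8, 0, 0, 0, 85, 0, 0, 0.5, 0, 0, 0, 85, 0, 0, 0.23, 0, 0, 0, 85, 0.3, 0, 0, 0, 0, 0, 85, 0.3, 0, 0, 0, 0, 0, 85, 0.15, 0, 0, 0, 0, 0, 85, 0.15, 0, 0, 0, 0, 0, 85, 0.15, 0, 0, 0, 0, 0])

```text
time: 6.05
position: [0.5147, -0.2025, 0.1197]
tool_rot: [2.171, 2.27, 0.0]
contact_force: [0.3, -1.4, 0.3]
opening: 0.0854
grip_force: 0.6
```

apply_moves(plan=[85, 0.15, 0, 0, 0, 0, 0, 85, 0.15, 0, 0, 0, 0, 0, 85, 0.15, 0, 0, 0, 0, 0, 85, 0.15, 0, 0, 0, 0, 0, 85, 0.15, 0, 0, 0, 0, 0, 85, 0.15, 0, 0, 0, 0, 0, 85, 0, 0, 0, 0, 0, 0])

```text
time: 6.92
position: [0.5133, -0.175, 0.1194]
tool_rot: [-2.171, -2.271, 0.0]
contact_force: [0.1, 0.2, -0.8]
opening: 0.0853
grip_force: 0.0
```

```bash
python3 m.py d side scene wrist
```

```text
tcp [ 0.5133 -0.175   0.1194] [ 0.1  0.2 -0.8]
scene size [124. 220.] yaw vs ledge deg -0.24 centre lat mm -2.6 centre y mm -136.6 world [ 0.5128 -0.0538]
wrist size [119.  94.] yaw vs ledge deg -0.31 centre lat mm -7.3 centre y mm -199.0 world [ 0.5109 -0.1163]
```

The board is aligned to -0.3° but sits a few mm to the front. I'll check the tier centre in the scene view, which is now unobstructed.

```bash
python3 - <<'E'
import cv2
s=cv2.imread("pics/scene_d.png")[135:275,210:400]; cv2.imwrite("pics/c3.png",cv2.resize(s,None,fx=4.2,fy=4.2,interpolation=2))
E
```

```text
(no output)
```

View pics/c3.png

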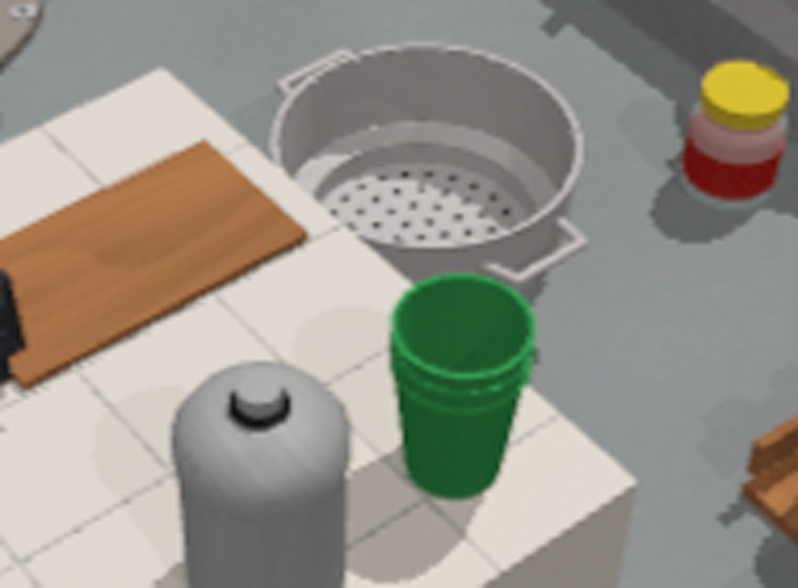

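The scene crop shows the full tier rim, (271,130) to (425,43) to (583,145). The ledge end runs (163,67)-(635,483), and the plain-end corners are (205,141) and (307,236).

```bash
python3 - <<'E'
from h import *
from scipy.optimize import least_squares
p=manip.camera_params("scene");g=lambda a:np.array(a)/4.2+[210,135]
X=ray(p,g([(271,130),(285,90),(330,58),(425,43),(510,60),(565,100),(583,145),(572,190),(540,225),(490,246),(420,248)]),.103)[:,:2]
f=least_squares(lambda q:np.hypot(*(X-q[:2]).T)-.112,[.5,.2]);print("tier",f.x,abs(f.fun).max())
E=ray(p,g([(163,67),(635,483),(310,195)]),.13)[:,:2];B=ray(p,g([(205,141),(307,236)]),.138)[:,:2]
d=E[1]-E[0];d/=np.linalg.norm(d);n=np.array([-d[1],d[0]])
print("edge",E,np.degrees(np.arctan2(d[1],d[0])));print("board end",B,np.linalg.norm(B[1]-B[0]),np.degrees(np.arctan2(*(B[1]-B[0])[::-1])))
print("lat board vs tier mm",(B.mean(0)-f.x)@d*1e3,"end past edge mm",(B-E[0])@n*1e3, "tier",(f.x-E[0])@n*1e3)
E
```

```text
tier [0.50782303 0.20342201] 0.004693465419496348
edge [[0.35619659 0.07751812]
 [0.84454179 0.09715158]
 [0.53136228 0.0855076 ]] 2.3022831590404405
board end [[0.45108127 0.05311186]
 [0.56989467 0.05607711]] 0.11885040119680948 1.4296424344867205
lat board vs tier mm -3.3158532012312976 end past edge mm [-28.19822008 -30.00829565] tier 119.71118964321894
```

apply_moves(plan=[85, 0.15, 0.012, 0, 0, 0, 0, 85, 0.15, 0.012, 0, 0, 0, 0, 85, 0.15, 0.012, 0, 0, 0, 0, 85, 0.15, 0.012, 0, 0, 0, 0, 85, 0.15, 0.012, 0, 0, 0, 0, 85, 0.15, 0.012, 0, 0, 0, 0, 85, 0.15, 0.012, 0, 0, 0, 0])

```text
time: 7.95
position: [0.5145, -0.1437, 0.1194]
tool_rot: [-2.171, -2.27, -0.0]
contact_force: [-0.6, -0.5, -0.6]
opening: 0.0847
grip_force: 0.3
```

apply_moves(plan=[85, 0.15, 0.012, 0, 0, 0, 0, 85, 0.15, 0.012, 0, 0, 0, 0, 85, 0.15, 0.012, 0, 0, 0, 0, 85, 0.15, 0.012, 0, 0, 0, 0, 85, 0.15, 0.012, 0, 0, 0, 0, 85, 0, 0, 0, 0, 0, 0])

```text
time: 8.7
position: [0.5154, -0.121, 0.1194]
tool_rot: [-2.171, -2.271, -0.0]
contact_force: [0.2, 0.4, 0.0]
opening: 0.085
grip_force: 0.0
```

```bash
python3 m.py e side scene wrist; python3 - <<'E'
import cv2
s=cv2.imread("pics/scene_e.png")[135:275,210:400]; cv2.imwrite("pics/c4.png",cv2.resize(s,None,fx=4.2,fy=4.2,interpolation=2))
E
```

```text
tcp [ 0.5154 -0.121   0.1194] [0.2 0.4 0. ]
scene size [122. 222.] yaw vs ledge deg -0.07 centre lat mm 1.7 centre y mm -83.2 world [ 5.146e-01 -2.000e-04]
wrist size [119.  94.] yaw vs ledge deg -0.0 centre lat mm -3.0 centre y mm -145.4 world [ 0.5128 -0.0626]
```

View pics/c4.png

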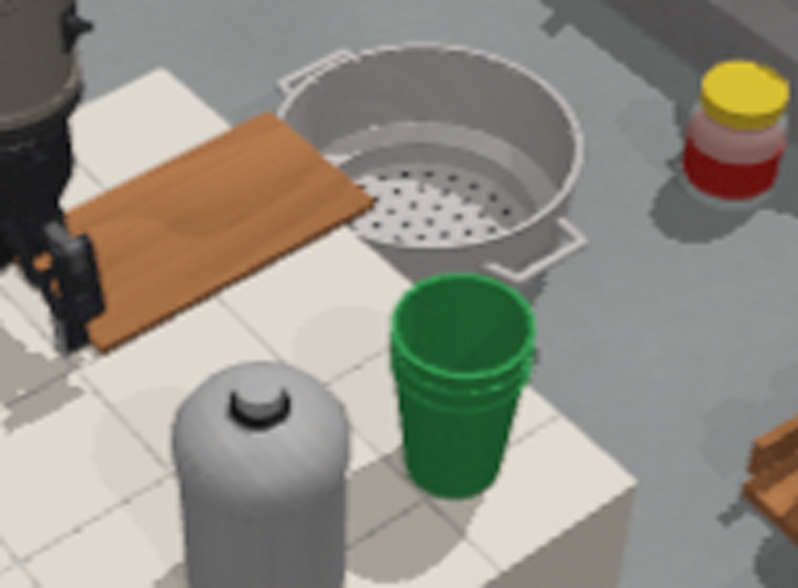

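The board overhangs with end corners at (273,112) and (376,202). I'll compute the remaining travel.

```bash
python3 - <<'E'
from h import *
p=manip.camera_params("scene");g=lambda a:np.array(a)/4.2+[210,135]
E0=np.array([.3562,.0775]);d=np.array([np.cos(np.radians(2.4)),np.sin(np.radians(2.4))]);n=np.array([-d[1],d[0]])
B=ray(p,g([(273,112),(376,202)]),.138)[:,:2]
print(B,"past",(B-E0)@n*1e3,"lat vs tier scene",(B.mean(0)-[.5078,.2034])@d*1e3, "vs side", (B.mean(0)-[.5040,.2022])@d*1e3)
E
```

```text
[[0.45289763 0.10890392]
 [0.56979333 0.11242893]] past [27.32709981 25.95393006] lat vs tier scene -0.3409097155146119 vs side 3.506007823336115
```

apply_moves(plan=[85, 0.15, 0.012, 0, 0, 0, 0, 85, 0.15, 0.012, 0, 0, 0, 0, 85, 0.12, 0.012, 0, 0, 0, 0, 85, 0, 0, 0, 0, 0, 0, 85, -0.3, 0, 0, 0, 0, 0, 85, -0.8, 0, -0.3, 0, 0, 0, 85, -1, 0, -1, 0, 0, 0, 85, -1, 0, -1, 0, 0, 0])

```text
time: 9.85
position: [0.5196, -0.2033, 0.1891]
tool_rot: [-2.172, -2.27, 0.001]
contact_force: [0.6, -0.1, -0.0]
opening: 0.0852
grip_force: 0.0
```

apply_moves(plan=[85, -1, 0, -1, 0, 0, 0, 85, -1, 0, -1, 0, 0, 0, 85, 0, 1, -1, 0, 0, 0, 85, 0, 1, -1, 0, 0, 0, 85, 0, 1, -1, 0, 0, 0, 85, 0, 1, 0, 0, 0, 0, 85, 0, 1, 0, 0, 0, 0, 85, 0, 0, 0, 0, 0, 0])

```text
time: 10.85
position: [0.6737, -0.2549, 0.337]
tool_rot: [-2.169, -2.271, 0.001]
contact_force: [-0.4, -0.4, 0.0]
opening: 0.0847
grip_force: 0.0
```

```bash
python3 m.py f side scene; python3 - <<'E'
import cv2,numpy as np
a=cv2.imread("pics/side_f.png")[150:290,180:310];b=cv2.imread("pics/scene_f.png")[140:240,220:360]
f=lambda x:cv2.resize(x,(400,int(400*x.shape[0]/x.shape[1])),interpolation=2)
a,b=f(a),f(b);h=np.zeros((max(len(a),len(b)),800,3),np.uint8);h[:len(a),:400]=a;h[:len(b),400:]=b
cv2.imwrite("pics/m2.png",h)
E
```

```text
tcp [ 0.6737 -0.2549  0.337 ] [-0.4 -0.4  0. ]
side size [118. 224.] yaw vs ledge deg -0.04 centre lat mm -2.7 centre y mm -70.5 world [0.5097 0.0123]
scene size [124. 222.] yaw vs ledge deg 0.06 centre lat mm 2.6 centre y mm -70.5 world [0.515  0.0125]
```

View pics/m2.png

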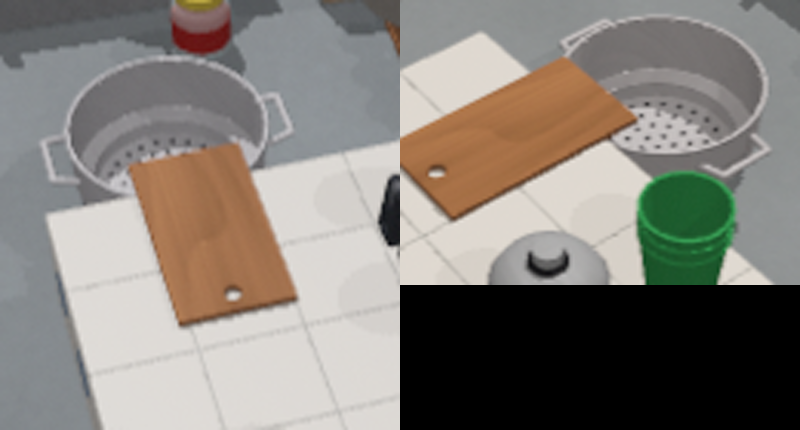

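The side and scene views show the board straight out over the tier. The overhang is about 39.5 mm, yaw error is under 0.2°, it sits about 2 mm off the tier's centre line, and the gripper is clear. Handing in.

```bash
python3 -c "
from plant import manip
print(manip.finish_job())"
```

```text
the job is handed in; nothing more can be done
None
```

The job is handed in: by the last camera measurements the board sticks out about 39.5 mm past the ledge's end, straight to within 0.2° and about 2 mm off the tier's centre line. It was only pushed, the arm was clear of everything, and nothing else looked disturbed, though I did not re-measure the other items.

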